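Clamp the blank and peel the routing template off it

TASK

Swing the red handle of the toggle clamp down over centre so that its foot locks the pine blank into the jig. Then peel the dark brown routing template off its sticky ball catches by its orange ear, raising that corner first while the opposite corner is still seated, with the blank staying down in the jig and clamped. Finish still holding the template in the gripper, its middle over the middle of the dust hood's grille, the whole plate about a hand's width above it and touching nothing else; leave the rest of the bench undisturbed.

Things in the scene. Friction and masses are not known exactly. Their poses are not given: they have to be found in the camera images.
- jig: the fixed jig: plywood base board 210 x 245 mm, 18 mm thick, with low fences (top 30 mm above the bench) round the blank, two small steel toe lips (20 mm wide, at x = -74 and +45 mm, top 47 mm above the bench) hooked over the blank's -y end, 1 mm above it, and a toggle clamp on a tail at its +y end (tail to y = +225 mm). Origin under the nest centre, on the bench; z up, +y from the nest to the clamp. Nothing of the base lies beyond y = -121 mm
- clamp_handle (a joint): toggle clamp handle, rad. 0 = fully open, the handle leaning 1.0 rad above level; it grows as the handle swings down and away from the blank; 1.0 = fully closed, handle level, at its stop. Dead centre is at 0.88: beyond it the clamp locks and stays by itself, before it the spring foot pushes back (a few N at the grip)
- clamp_pivot (a point): the handle's hinge axis, parallel to the jig's x axis, at jig (0, 192, 51) mm; fixed to the jig
- handle_grip (a point): point on the centre line of the red handle, 85 mm from the hinge. Handle direction from the hinge in the jig's y-z plane: (cos(1-q), sin(1-q)), q the joint value. The red grip is a round bar, 20 mm across, from 45 to 120 mm from the hinge. Pushing down on it from above swings it; a steel clamp arm on the blank's side moves with it
- blank: loose pine board 170 x 230 x 22 mm in the jig's nest, about 0.45 kg. Origin under its centre, 18 mm above the bench, axes as the jig's. On its top stand four brass blocks (20 x 20 mm, tops 40 mm above its underside) at x = +-74, y = -75 and +25 mm; each has a spring ball that grips the template's long edge (a few N of lift each)
- template: loose dark brown plate 120 x 150 x 9 mm, about 0.12 kg, with a slot 40 x 80 mm through its middle, lying on the blank between the ball catches. Origin under its centre, 40 mm above the bench when seated, at blank (0, -25, 22) mm; axes as the blank's. An orange ear, 30 mm wide in x, 9 mm thick, sticks out beyond its -y edge (from y = -75 to -150 mm, centred on x = -43) and overhangs blank and jig base
- ear (a point): centre of the free part of the ear, at template (-43, -128, 4.5) mm; pinch the ear here across its 30 mm width (along template x) from above, room under it down to the bench
- template_mid (a point): centre of the template's plate, at template (0, 0, 4.5) mm
- ear_corner (a point): underside of the plate's corner beside the ear, template (-60, -75, 0) mm
- far_corner (a point): underside of the diagonally opposite corner, template (60, 75, 0) mm
- corner_c (a point): underside corner, template (60, -75, 0) mm
- corner_d (a point): underside corner, template (-60, 75, 0) mm
- hood: fixed dust extraction hood, a black square box 180 x 180 mm, 55 mm tall, with a steel grille on top and a ridged hose (lower than 80 mm) leaving its -y side. Origin under its centre on the bench
- grille (a point): centre of the hood's top, 55 mm above the bench
- glue: a white glue bottle, 56 mm across, 130 mm tall; bystander, not to be disturbed; origin at its underside
- puck0: an orange work-support puck with black rubber top, 84 mm across, 24 mm high; bystander, not to be disturbed; origin at its underside
- puck1: a second orange puck, 84 mm across, 24 mm high; bystander, not to be disturbed; origin at its underside
- tape: a roll of pale tape lying flat, 84 mm across, 24 mm high; bystander, not to be disturbed; origin at its underside
- screwdriver: a screwdriver lying on the bench; bystander, not to be disturbed; origin at its underside, along its length x
- offcut: a pine offcut 110 x 60 x 22 mm; bystander, not to be disturbed; origin at its underside
- spare: another dark brown plate 100 x 140 x 9 mm, lying flat on the bench, without an orange ear; not the one wanted; bystander, not to be disturbed; origin at its underside
- clamp_foot: the clamp's round rubber foot (20 mm across, origin at its underside) at the end of the steel arm; when closed it bears on the blank at jig (0, 75) mm with about 3 N, and the arm then resists being lifted

How it is judged (in metres and radians):
On the way, in this order (a step that is already met when the one before it is completed fails the run):
1. the clamp is closed over centre with its foot pressing on the blank, the template still seated (value of joint clamp_handle above 0.94 rad and contact force between clamp_foot and blank above 1 N and z of ear_corner in the frame of blank below 0.026 m and z of blank in the frame of jig between 0.014 and 0.022 m), for 0.2 s.
2. the corner by the ear is raised at least 8 mm while the opposite corner is still within 4 mm of its seat, the blank clamped and down (z of ear_corner in the frame of blank above 0.03 m and z of far_corner in the frame of blank below 0.026 m and value of joint clamp_handle above 0.94 rad and z of blank in the frame of jig between 0.014 and 0.022 m), for 0.02 s.
At the end, for the whole second after the job is handed in: Fingers hold the template, free of blank, jig and hood, still; its middle within 60 mm sideways of the grille centre and 40-240 mm above it, all plate corners 15 mm or more above it; handle past 0.94, foot pressing over 1 N, blank seated (4 mm in height, 8 mm sideways) (contact force between template and the fingers above 1 N and contact force between template and blank below 0.2 N and contact force between template and jig below 0.2 N and contact force between template and hood below 0.2 N and horizontal distance between template_mid and grille below 0.06 m and height (world z) of template_mid between 0.095 and 0.295 m and height (world z) of each of ear_corner, far_corner, corner_c, corner_d above 0.07 m and linear speed of template below 0.05 m/s and value of joint clamp_handle above 0.94 rad and contact force between clamp_foot and blank above 1 N and z of blank in the frame of jig between 0.014 and 0.022 m and horizontal distance between blank and jig below 0.008 m); the arm keeps its last pose, push and grip.
It fails at once if the blank is lifted out of its seat by more than 8 mm (z of blank in the frame of jig above 0.026 m).
It fails at once if a bystander is moved by more than 30 mm (distance of any of glue, puck0, puck1, tape, screwdriver, offcut, spare from where it was at the start of the episode above 0.03 m).
It also fails if it takes over 72 s, if anything falls off the work surface, if the arm or the gripper's body presses on something with over 40 N, if the wrist force passes 120 N, or if a joint passes its speed limit or range.

ROBOT

A 6-joint arm with a two-finger parallel gripper is mounted at the origin on the work surface. World frame = base frame: x ahead of the robot, y to its left, z up, the work surface at z = 0. Lengths are in mm, angles in rad, forces in N, time in s.
With the tool pointing down it reaches from about 275 to 1000 mm from the base axis. Payload 8.4 kg.
Tool frame: the origin (TCP) lies midway between the tips of the shut fingers; the grasp point (between the pads) lies grip_depth behind it (grip_depth is the distance from the TCP to the grasp point, in mm); z points along the fingers, y is the line along which they close (so a half turn about z gives the same grasp; the last joint's range is limited). The gripper opens to 85 mm and grips with 20 to 120 N. Pads are 22 mm wide; open, the fingers measure 114 mm over their backs; the gripper's body (76 mm by 85 mm) begins 54 mm behind the grasp point. The pads swing forward as they close: fully open they stand 13 mm farther back than shut.
Start: joints at [-1.313, 0.353, 1.633, -0, 1.155, -0.002], TCP at [160.553, -604.029, 231.281] pointing down, gripper open.
Joint ranges: [-2.63, 2.63], [-0.92, 2.1], [0.06, 2.66], [-1.3, 4.44], [0, 2.69], [-3.02, 3.02]. Speed limits (rad/s): [2.22, 2.22, 2.79, 3.14, 3.14, 3.14].

INTERFACE

Orientations are given as [roll, pitch, yaw] about the fixed x, y, z axes, in that order (R = Rz(yaw) Ry(pitch) Rx(roll)).
In Python, from rig import * gives the robot as it stands.
- The arm moves only by the shell command python3 -m creep 'ROWS' [FORCE]. ROWS is JSON, a list of rows, each an object of numbers: "x", "y", "z": the shift along the tool's x, y, z in mm; "rx", "ry", "rz": the turn, a rotation vector about the tool's x, y, z in rad; "hand": the finger opening in mm, from 0 to 85.4. A call has 1 to 20 rows; each row shifts and turns the commanded pose from where the row before left it, along the tool's axes as they then stand; what a row does not reach is not made up. A row lasts 1/8 s, in which the tool goes at most 62.5 mm and 10.7 degrees, less where a joint would pass 70% of its speed; a pose out of reach is approached as far as the arm can. A call with a gripper value outside its range is refused whole. The fingers move at their own pace and stop on an object; FORCE is the grip in N (left out, the last holds). Time passes only in rows, so rows that do not move let the fingers close. It gives the time, the measured TCP pose, the force, the opening and the grip force at its end, in the units of the state.
- sense(): the state, without advancing time (a new reading comes with each control period).
- grab_frame(name): name is "scene" or "top"; returns the picture (384x512x3 uint8, red, green, blue); there is no depth.
- get_calibration(name): a dict with "K" (3x3 intrinsics, pixels), "R" (3x3) and "t" (3): a world point X has camera coordinates R X + t. Camera axes: x right, y down, z forward; pixel columns grow to the right and rows downward; lengths in mm; the calibration is good to about 2 mm. A picture is of the moment at which its call begins. get_calibration takes no time and is no camera call.
- sign_off(): hands the job in; it is judged then, once.
The state is a dict: "clock": time; "qpos": joint angles; "qvel": joint speeds; "joint_efforts": joint torques, N m; "eef_pos": TCP position; "tcp_rot": TCP orientation; "contact_force": force on the tool from outside, world axes, zero at the start; "wrist_torque": the same for the moment, N m; "opening": opening from 0.0 (shut) to 1.0 (fully open); "grasp_force": force on a finger pad.
Only numpy, scipy, OpenCV 4.12 (cv2) and the standard library are available. Lean on these libraries where they do the work, as an engineer would, in place of code of your own. Each camera call takes 0.05 s, during which the arm holds its last target. There are 200 camera calls.

## Working session

There is one attempt and no reset: what is moved stays moved. The work goes in short steps, Python scripts to look and compute and a shell command to move; the robot and the scene stay as the last step left them, time stands still between calls to the robot, and variables do not carry over. Pictures are saved under pics/ and viewed, at most 10 in all, crops included, and the job is handed in when it is done.

```bash
mkdir -p pics; python3 - <<'E'
from rig import *
import cv2
for n in("scene","top"):
    cv2.imwrite(f"pics/{n}0.png",cv2.resize(grab_frame(n)[:,:,::-1],(800,600),interpolation=cv2.INTER_CUBIC))
    c=get_calibration(n);print(c)
s=sense();print(s)
E
```

```text
{'K': array([[438.60823019,   0.        , 259.56891181],
       [  0.        , 438.60823019, 182.81518124],
       [  0.        ,   0.        ,   1.        ]]), 'R': array([[ 0.21861951,  0.97555275,  0.02241289],
       [ 0.56482416, -0.10777956, -0.81814255],
       [-0.79572557,  0.19152126, -0.57457847]]), 't': array([-198.35698234, -200.47357392, 1615.75122113])}
{'K': array([[349.79783312,   0.        , 259.02168337],
       [  0.        , 349.79783312, 189.88485787],
       [  0.        ,   0.        ,   1.        ]]), 'R': array([[ 2.99107911e-03, -9.99697623e-01, -2.44073043e-02],
       [-9.92617793e-01, -8.77458414e-06, -1.21284447e-01],
       [ 1.21247559e-01,  2.45898959e-02, -9.92317674e-01]]), 't': array([  82.54629364,  542.89646468, 1157.0103333 ])}
{'clock': 0.1, 'qpos': array([-1.31337416e+00,  3.53625424e-01,  1.63410249e+00, -2.60793138e-05,
        1.15521065e+00, -2.41734436e-03]), 'qvel': array([ 0.00050923, -0.00049543, -0.0011529 ,  0.000621  , -0.00028183,
        0.00021392]), 'joint_efforts': array([-6.93878610e-04, -6.06359553e+01, -3.42821074e+01, -1.05707559e-04,
        3.84985702e-03,  3.13541960e-06]), 'eef_pos': array([ 160.44303949, -603.57999694,  230.58941767]), 'tcp_rot': array([-3.14024669e+00,  2.05916595e-05,  2.59850075e-01]), 'contact_force': array([ 0.42210293, -0.69524686, -0.90097271]), 'wrist_torque': array([-0.02081209,  0.00913652,  0.00526217]), 'grasp_force': 0.0, 'opening': 1.0020759985938055}
```

View pics/top0.png

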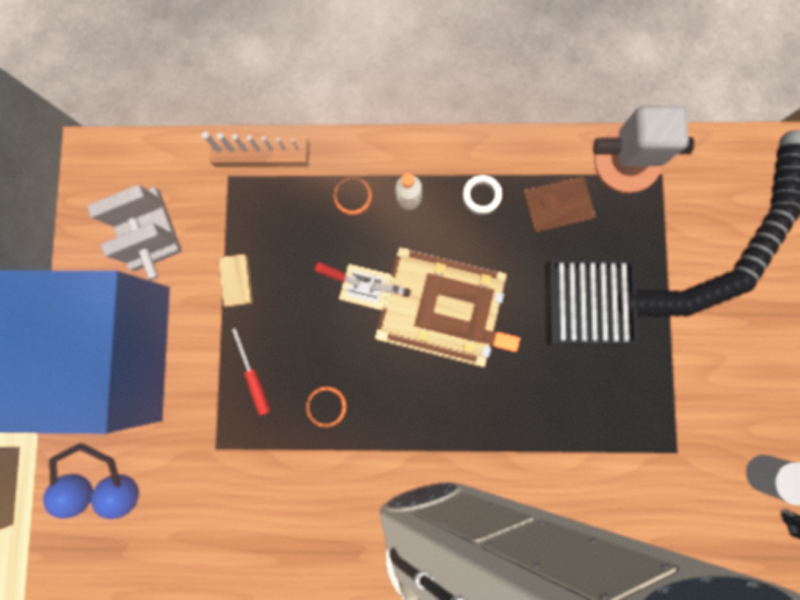

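View pics/scene0.png

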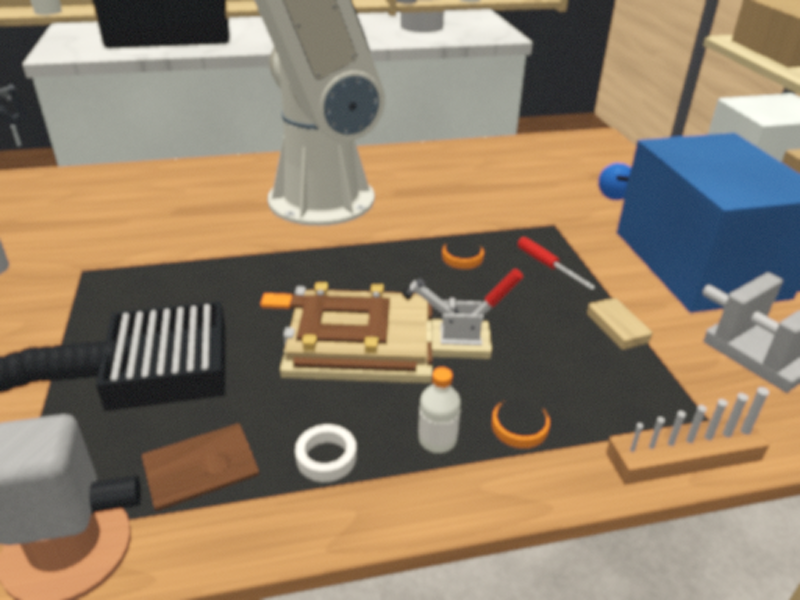

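```bash
cat > h.py <<'E'
from rig import *
import numpy as np, cv2
def ray(n,u,v,z):
    c=get_calibration(n);R,t=c["R"],c["t"]
    d=R.T@np.linalg.solve(c["K"],[u,v,1.]);o=-R.T@t
    return o+d*(z-o[2])/d[2]
def proj(n,X):
    c=get_calibration(n);p=c["K"]@(c["R"]@np.asarray(X,float)+c["t"]);return p[:2]/p[2]
def blobs(n,im,lo,hi,amin=20):
    m=cv2.inRange(cv2.cvtColor(im,cv2.COLOR_RGB2HSV),lo,hi)
    k,l,s,c=cv2.connectedComponentsWithStats(m)
    return [(s[i].tolist(),c[i].round(1).tolist()) for i in range(1,k) if s[i,4]>=amin]
E
python3 - <<'E'
from h import *
a=grab_frame("top");b=grab_frame("scene")
ca=cv2.resize(a[150:240,195:345],None,fx=5.3,fy=5.3,interpolation=cv2.INTER_CUBIC)
cv2.imwrite("pics/c1.png",ca[:,:,::-1])
for n,im in(("top",a),("scene",b)):
    print(n,"or",[x for x in blobs(n,im,(8,150,170),(18,255,255))]); print("red",blobs(n,im,(0,170,100),(4,255,255)),blobs(n,im,(174,170,100),(180,255,255)))
# hood grille corners from the top view, 800px coordinates
for u,v in((560,262),(630,262),(633,343),(560,343)): print(ray("top",u/1.5625,v/1.5625,55).round())
print(ray("top",408/1.5625,180/1.5625,130).round())
E
```

```text
top or [([214, 123, 24, 14, 73], [226.7, 131.8]), ([315, 212, 18, 13, 65], [323.4, 218.1]), ([198, 248, 24, 25, 102], [213.2, 257.5])]
red [([202, 169, 18, 10, 83], [210.2, 173.3]), ([157, 237, 15, 28, 192], [164.2, 251.2])] []
scene or [([283, 158, 27, 11, 102], [295.3, 164.8]), ([167, 187, 20, 10, 158], [176.5, 191.4]), ([277, 235, 13, 11, 114], [282.5, 239.8]), ([315, 260, 37, 23, 220], [331.3, 275.5])]
red [([332, 152, 25, 19, 199], [343.5, 160.7]), ([311, 172, 23, 23, 194], [322.3, 183.2])] []
[ 615. -250.   55.]
[ 615. -398.   55.]
[ 442. -396.   55.]
[ 442. -244.   55.]
[773.  75. 130.]
```

View pics/c1.png

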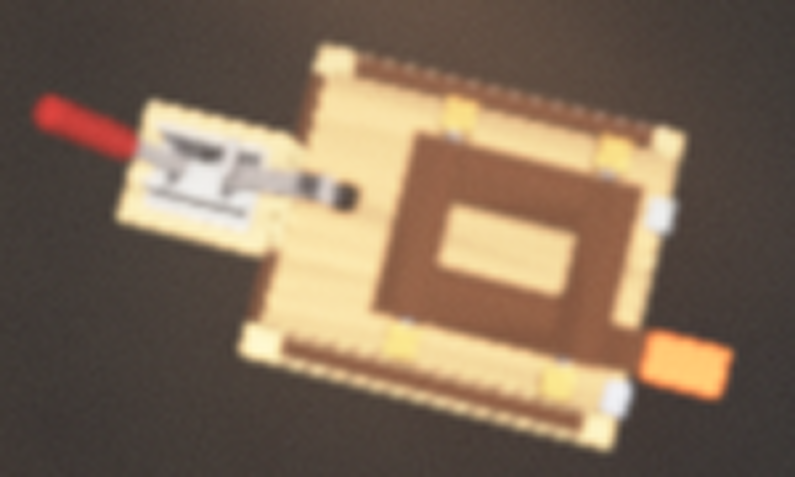

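```bash
cat >> h.py <<'E'
P=lambda p,X:np.array([p[0]+np.cos(p[2])*X[0]-np.sin(p[2])*X[1],p[1]+np.sin(p[2])*X[0]+np.cos(p[2])*X[1],X[2]])
E
python3 - <<'E'
from h import *
from scipy.optimize import least_squares
T=[((60,75),(417,132)),((-60,75),(373,310)),((60,-75),(643,187)),((-28,-150),(735,347)),((-58,-150),(720,398)),((20,40),(450,205)),((-20,40),(438,265)),((20,-40),(577,235)),((-20,-40),(565,297))]
W=np.array([P((0,0,0),(x,y-25,49)) for (x,y),_ in T]); px=np.array([q for _,q in T])/5.3+np.array([195,150])
f=lambda p:(np.array([proj("top",P(p,w)) for w in W])-px).ravel()
r=least_squares(f,[500,0,-.2],x_scale=[100,100,1],loss="soft_l1");p=r.x
print(p,f(p).reshape(-1,2).round(1).tolist())
for n,u in(("ear",(-43,-153,44.5)),("mid",(0,-25,44.5)),("pivot",(0,192,51)),):print(n,P(p,u).round(1),proj("scene",P(p,u)).round(1))
for q in(0,.88,1):
  for L in(85,120):X=P(p,(0,192+L*np.cos(1-q),51+L*np.sin(1-q)));print(q,L,X.round(1),proj("top",X).round(),proj("scene",X).round())
E
```

```text
[ 5.22423646e+02  4.86794816e-01 -2.39021610e-01] [[-0.4, -0.2], [-0.5, 0.7], [0.5, -0.2], [-0.6, 0.5], [0.3, -0.3], [0.8, -0.1], [0.2, 0.1], [0.1, -0.2], [-0.4, -0.3]]
ear [ 444.4 -138.    44.5] [174.5 193.3]
mid [516.5 -23.8  44.5] [219.4 204.3]
pivot [567.9 187.   51. ] [300.6 204.7]
0 85 [578.8 231.6 122.5] [212. 175.] [321. 183.]
0 120 [583.2 250.  152. ] [204. 172.] [329. 174.]
0.88 85 [587.9 269.   61.2] [204. 176.] [333. 203.]
0.88 120 [596.1 302.8  65.4] [193. 173.] [346. 202.]
1 85 [588.  269.6  51. ] [204. 176.] [332. 206.]
1 120 [596.3 303.6  51. ] [194. 174.] [346. 206.]
```

```bash
cat >> h.py <<'E'
from scipy.spatial.transform import Rotation as Ro
J=(522.42,0.49,-0.239)
def togo(X,jig=True,say=""):
    s=sense();R=Ro.from_euler("xyz",s["tcp_rot"]);X=P(J,X) if jig else np.array(X,float)
    print(say,"t",s["clock"],"tool",R.inv().apply(X-s["eef_pos"]).round(1),"rpy",s["tcp_rot"].round(3),"jigpos",(Ro.from_euler("z",-J[2]).apply(s["eef_pos"]-[J[0],J[1],0])).round(1),"F",s["contact_force"].round(1))
E
python3 -m creep '[{"rz":-0.155,"hand":0},{"rz":-0.155,"hand":0},{"rz":-0.155,"hand":0},{"rz":-0.155,"hand":0},{"rz":-0.155,"hand":0},{"rz":-0.155,"hand":0},{"rz":-0.142,"hand":0},{"hand":0},{"hand":0}]' 
python3 - <<'E'
from h import *
import rig
print(getattr(rig,"grip_depth",None))
togo((0,221,200))
togo((528,-312,200),False)
E
```

```text
18.700000000000003
 t 0.2 tool [ 610.7 -685.1   31.4] rpy [-3.141  0.     0.26 ] jigpos [-208.6 -672.8  230.8] F [ 0.1 -0.5  0.6]
 t 0.2 tool [ 430.2 -187.5   31. ] rpy [-3.141  0.     0.26 ] jigpos [-208.6 -672.8  230.8] F [ 0.1 -0.5  0.6]schema error: expected keys x, y, z, rx, ry, rz, hand
```

```bash
python3 -m creep '[{"x":0,"y":0,"z":0,"rx":0,"ry":0,"rz":-0.155,"hand":0},{"x":0,"y":0,"z":0,"rx":0,"ry":0,"rz":-0.155,"hand":0},{"x":0,"y":0,"z":0,"rx":0,"ry":0,"rz":-0.155,"hand":0},{"x":0,"y":0,"z":0,"rx":0,"ry":0,"rz":-0.155,"hand":0},{"x":0,"y":0,"z":0,"rx":0,"ry":0,"rz":-0.155,"hand":0},{"x":0,"y":0,"z":0,"rx":0,"ry":0,"rz":-0.155,"hand":0},{"x":0,"y":0,"z":0,"rx":0,"ry":0,"rz":-0.142,"hand":0}]' 60
python3 - <<'E'
from h import *
togo((0,221,200))
E
```

```text
clock: 1.08
eef_pos: [160.5, -603.9, 231.1]
tcp_rot: [-3.141, -0.0, 1.337]
contact_force: [0.4, -0.7, 1.3]
opening: -0.002
grasp_force: 0.0
 t 1.075 tool [892.8 212.9  31.4] rpy [-3.141 -0.     1.337] jigpos [-208.5 -672.9  231.1] F [ 0.4 -0.7  1.3]
```

```bash
python3 -m creep '[{"x":44.6,"y":10.6,"z":0,"rx":0,"ry":0,"rz":0,"hand":0},{"x":44.6,"y":10.6,"z":0,"rx":0,"ry":0,"rz":0,"hand":0},{"x":44.6,"y":10.6,"z":0,"rx":0,"ry":0,"rz":0,"hand":0},{"x":44.6,"y":10.6,"z":0,"rx":0,"ry":0,"rz":0,"hand":0},{"x":44.6,"y":10.6,"z":0,"rx":0,"ry":0,"rz":0,"hand":0},{"x":44.6,"y":10.6,"z":0,"rx":0,"ry":0,"rz":0,"hand":0},{"x":44.6,"y":10.6,"z":0,"rx":0,"ry":0,"rz":0,"hand":0},{"x":44.6,"y":10.6,"z":0,"rx":0,"ry":0,"rz":0,"hand":0},{"x":44.6,"y":10.6,"z":0,"rx":0,"ry":0,"rz":0,"hand":0},{"x":44.6,"y":10.6,"z":0,"rx":0,"ry":0,"rz":0,"hand":0},{"x":44.6,"y":10.6,"z":0,"rx":0,"ry":0,"rz":0,"hand":0},{"x":44.6,"y":10.6,"z":0,"rx":0,"ry":0,"rz":0,"hand":0},{"x":44.6,"y":10.6,"z":0,"rx":0,"ry":0,"rz":0,"hand":0},{"x":44.6,"y":10.6,"z":0,"rx":0,"ry":0,"rz":0,"hand":0},{"x":44.6,"y":10.6,"z":0,"rx":0,"ry":0,"rz":0,"hand":0},{"x":44.6,"y":10.6,"z":0,"rx":0,"ry":0,"rz":0,"hand":0},{"x":44.6,"y":10.6,"z":0,"rx":0,"ry":0,"rz":0,"hand":0},{"x":44.6,"y":10.6,"z":0,"rx":0,"ry":0,"rz":0,"hand":0},{"x":44.6,"y":10.6,"z":0,"rx":0,"ry":0,"rz":0,"hand":0},{"x":44.6,"y":10.6,"z":0,"rx":0,"ry":0,"rz":0,"hand":0}]'
python3 - <<'E'
from h import *
togo((0,221,150))
togo((0,221,132))
E
```

```text
clock: 3.58
eef_pos: [578.1, 213.9, 231.1]
tcp_rot: [-3.141, 0.0, 1.332]
contact_force: [0.6, -0.0, 0.2]
opening: -0.001
grasp_force: 0.0
 t 3.575 tool [ 0.5 -3.6 81.1] rpy [-3.141  0.     1.332] jigpos [  3.6 220.5 231.1] F [ 0.6 -0.   0.2]
 t 3.575 tool [ 0.5 -3.6 99.1] rpy [-3.141  0.     1.332] jigpos [  3.6 220.5 231.1] F [ 0.6 -0.   0.2]
```

```bash
python3 -m creep '[{"x":0.5,"y":-3.6,"z":30,"rx":0,"ry":0,"rz":0,"hand":0},{"x":0,"y":0,"z":30,"rx":0,"ry":0,"rz":0,"hand":0},{"x":0,"y":0,"z":30,"rx":0,"ry":0,"rz":0,"hand":0},{"x":0,"y":0,"z":9,"rx":0,"ry":0,"rz":0,"hand":0},{"x":7.7,"y":0,"z":4.8,"rx":0,"ry":0,"rz":0,"hand":0},{"x":7.8,"y":0,"z":4.8,"rx":0,"ry":0,"rz":0,"hand":0},{"x":6.5,"y":0,"z":6.2,"rx":0,"ry":0,"rz":0,"hand":0},{"x":6.5,"y":0,"z":6.3,"rx":0,"ry":0,"rz":0,"hand":0}]'
python3 - <<'E'
from h import *
togo((0,249.6,110))
cv2.imwrite("pics/s1.png",cv2.resize(grab_frame("scene")[110:260,170:370][:,:,::-1],(800,600),interpolation=cv2.INTER_CUBIC))
E
```

```text
clock: 4.58
eef_pos: [581.7, 242.3, 110.4]
tcp_rot: [3.14, -0.001, 1.332]
contact_force: [0.8, -0.2, 1.3]
opening: -0.002
grasp_force: 0.4
 t 4.575 tool [ 0.7 -0.3  0.4] rpy [ 3.140e+00 -1.000e-03  1.332e+00] jigpos [  0.3 248.9 110.4] F [ 0.8 -0.2  1.3]
```

View pics/s1.png

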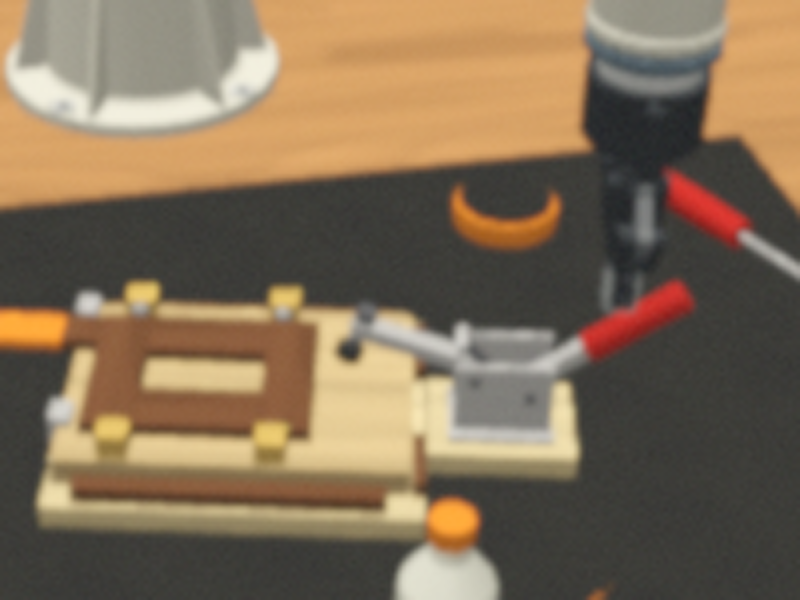

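The finger tips sit on the red handle (tip about pixel 625,300 of the crop), which is partly down; the arm and foot (350,345) are descending. I'll continue along the arc.

```bash
python3 -m creep '[{"x":5.5,"y":0,"z":7.4,"rx":0,"ry":0,"rz":0,"hand":0},{"x":5.5,"y":0,"z":7.8,"rx":0,"ry":0,"rz":0,"hand":0},{"x":3.6,"y":0,"z":8.2,"rx":0,"ry":0,"rz":0,"hand":0},{"x":3.6,"y":0,"z":8.3,"rx":0,"ry":0,"rz":0,"hand":0},{"x":2,"y":0,"z":6,"rx":0,"ry":0,"rz":0,"hand":0},{"x":2,"y":0,"z":5,"rx":0,"ry":0,"rz":0,"hand":0},{"x":0,"y":0,"z":4,"rx":0,"ry":0,"rz":0,"hand":0}]'
python3 - <<'E'
from h import *
togo((0,271,61))
E
```

```text
clock: 5.5
eef_pos: [586.1, 263.0, 63.0]
tcp_rot: [-3.141, 0.0, 1.332]
contact_force: [-0.4, 0.1, -0.6]
opening: 0.002
grasp_force: 0.1
 t 5.5 tool [0.8 0.3 2. ] rpy [-3.141  0.     1.332] jigpos [ -0.3 270.2  63. ] F [-0.4  0.1 -0.6]
```

```bash
python3 -m creep '[{"x":0,"y":0,"z":1,"rx":0,"ry":0,"rz":0,"hand":0},{"x":0,"y":0,"z":1,"rx":0,"ry":0,"rz":0,"hand":0},{"x":0,"y":0,"z":1,"rx":0,"ry":0,"rz":0,"hand":0},{"x":0,"y":0,"z":0,"rx":0,"ry":0,"rz":0,"hand":0},{"x":0,"y":0,"z":0,"rx":0,"ry":0,"rz":0,"hand":0}]'
```

```text
clock: 6.12
eef_pos: [586.4, 263.0, 60.9]
tcp_rot: [3.141, -0.0, 1.332]
contact_force: [-1.5, -1.4, 4.7]
opening: 0.002
grasp_force: 2.4
```

```bash
python3 -m creep '[{"x":0,"y":0,"z":1,"rx":0,"ry":0,"rz":0,"hand":0},{"x":0,"y":0,"z":0,"rx":0,"ry":0,"rz":0,"hand":0},{"x":0,"y":0,"z":0,"rx":0,"ry":0,"rz":0,"hand":0}]'
```

```text
clock: 6.5
eef_pos: [586.5, 263.0, 60.6]
tcp_rot: [3.141, -0.0, 1.332]
contact_force: [-3.6, -2.7, 11.9]
opening: 0.002
grasp_force: 6.1
```

```bash
python3 -m creep '[{"x":0,"y":0,"z":-20,"rx":0,"ry":0,"rz":0,"hand":0},{"x":0,"y":0,"z":-40,"rx":0,"ry":0,"rz":0,"hand":0},{"x":0,"y":0,"z":-40,"rx":0,"ry":0,"rz":0,"hand":0},{"x":-20,"y":-2,"z":-10,"rx":0,"ry":0,"rz":0,"hand":65},{"x":-40,"y":-4,"z":0,"rx":0,"ry":0,"rz":0,"hand":65},{"x":-40,"y":-4,"z":0,"rx":0,"ry":0,"rz":0,"hand":65},{"x":-40,"y":-4,"z":0,"rx":0,"ry":0,"rz":0,"hand":65},{"x":-40,"y":-4,"z":0,"rx":0,"ry":0,"rz":0,"hand":65},{"x":-40,"y":-4,"z":0,"rx":0,"ry":0,"rz":0,"hand":65},{"x":-40,"y":-4,"z":0,"rx":0,"ry":0,"rz":0,"hand":65},{"x":-40,"y":-4,"z":0,"rx":0,"ry":0,"rz":0,"hand":65},{"x":-40,"y":-4,"z":0,"rx":0,"ry":0,"rz":0,"hand":65},{"x":-40,"y":-4,"z":0,"rx":0,"ry":0,"rz":0,"hand":65},{"x":-40,"y":-4,"z":0,"rx":0,"ry":0,"rz":0,"hand":65},{"x":0,"y":0,"z":0,"rx":0,"ry":0,"rz":0,"hand":65}]'
python3 - <<'E'
from h import *
togo((-43,-153,44.5-18.7))
cv2.imwrite("pics/s2.png",cv2.resize(grab_frame("scene")[110:260,150:350][:,:,::-1],(800,600),interpolation=cv2.INTER_CUBIC))
E
```

```text
clock: 8.38
eef_pos: [444.3, -137.0, 169.2]
tcp_rot: [-3.141, 0.0, 1.329]
contact_force: [0.3, 0.3, -0.5]
opening: 0.762
grasp_force: 0.0
 t 8.375 tool [ -0.9   0.5 143.4] rpy [-3.141  0.     1.329] jigpos [ -43.4 -152.1  169.2] F [ 0.3  0.3 -0.5]
```

View pics/s2.png

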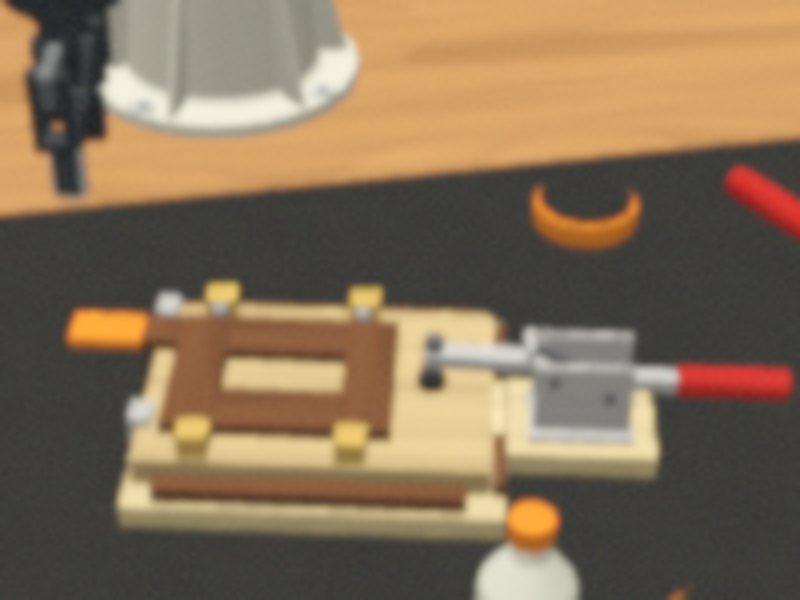

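The handle (red, pixels 680–790, 380) is level, with the foot (432,375) down on the blank. I'll descend onto the ear.

```bash
python3 -m creep '[{"x":-0.9,"y":0.5,"z":40,"rx":0,"ry":0,"rz":0,"hand":65},{"x":0,"y":0,"z":40,"rx":0,"ry":0,"rz":0,"hand":65},{"x":0,"y":0,"z":30,"rx":0,"ry":0,"rz":0,"hand":65},{"x":0,"y":0,"z":20,"rx":0,"ry":0,"rz":0,"hand":65},{"x":0,"y":0,"z":16,"rx":0,"ry":0,"rz":0,"hand":65},{"x":0,"y":0,"z":0,"rx":0,"ry":0,"rz":0,"hand":65}]' 60
python3 - <<'E'
from h import *
togo((-43,-153,44.5-18.7))
cv2.imwrite("pics/s3.png",cv2.resize(grab_frame("scene")[130:250,140:300][:,:,::-1],(800,600),interpolation=cv2.INTER_CUBIC))
E
```

```text
clock: 9.18
eef_pos: [445.7, -135.4, 22.6]
tcp_rot: [-3.14, -0.0, 1.332]
contact_force: [-0.3, 0.2, -0.2]
opening: 0.762
grasp_force: 0.0
 t 9.175 tool [-2.8 -0.6 -3.2] rpy [-3.14  -0.     1.332] jigpos [ -42.4 -150.2   22.6] F [-0.3  0.2 -0.2]
```

View pics/s3.png

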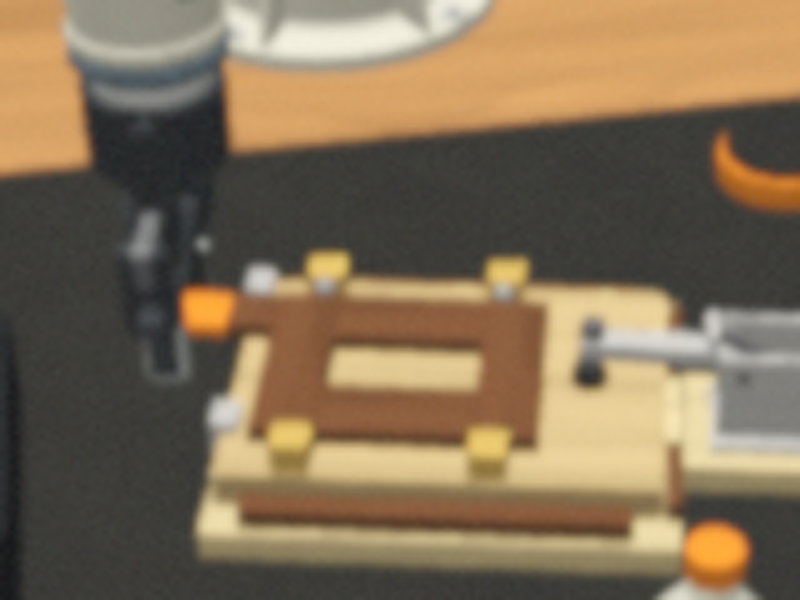

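The near finger (165,340) stands in front of the ear (208,312), as intended. Now I'll close.

```bash
python3 -m creep '[{"x":-1.5,"y":-0.6,"z":0,"rx":0,"ry":0,"rz":0,"hand":40},{"x":0,"y":0,"z":0,"rx":0,"ry":0,"rz":0,"hand":40},{"x":0,"y":0,"z":0,"rx":0,"ry":0,"rz":0,"hand":20},{"x":0,"y":0,"z":0,"rx":0,"ry":0,"rz":0,"hand":20},{"x":0,"y":0,"z":0,"rx":0,"ry":0,"rz":0,"hand":20},{"x":0,"y":0,"z":0,"rx":0,"ry":0,"rz":0,"hand":20},{"x":0,"y":0,"z":0,"rx":0,"ry":0,"rz":0,"hand":20}]' 100
```

```text
clock: 10.1
eef_pos: [445.7, -137.6, 24.0]
tcp_rot: [3.141, 0.0, 1.332]
contact_force: [-2.3, -0.9, 7.5]
opening: 0.326
grasp_force: 98.4
```

```bash
python3 -m creep '[{"x":-0.3,"y":0,"z":-4.1,"rx":0,"ry":-0.02,"rz":0,"hand":20},{"x":-0.3,"y":0,"z":-4.1,"rx":0,"ry":-0.02,"rz":0,"hand":20},{"x":-0.3,"y":0,"z":-4.1,"rx":0,"ry":-0.02,"rz":0,"hand":20},{"x":-0.3,"y":0,"z":-4.1,"rx":0,"ry":-0.02,"rz":0,"hand":20},{"x":0,"y":0,"z":0,"rx":0,"ry":0,"rz":0,"hand":20}]' 120
python3 - <<'E'
from h import *
cv2.imwrite("pics/s4.png",cv2.resize(grab_frame("scene")[130:250,140:300][:,:,::-1],(800,600),interpolation=cv2.INTER_CUBIC))
E
```

```text
clock: 10.72
eef_pos: [445.4, -138.1, 40.2]
tcp_rot: [3.141, 0.08, 1.332]
contact_force: [-1.3, -2.0, 1.0]
opening: 0.321
grasp_force: 118.9
```

View pics/s4.png

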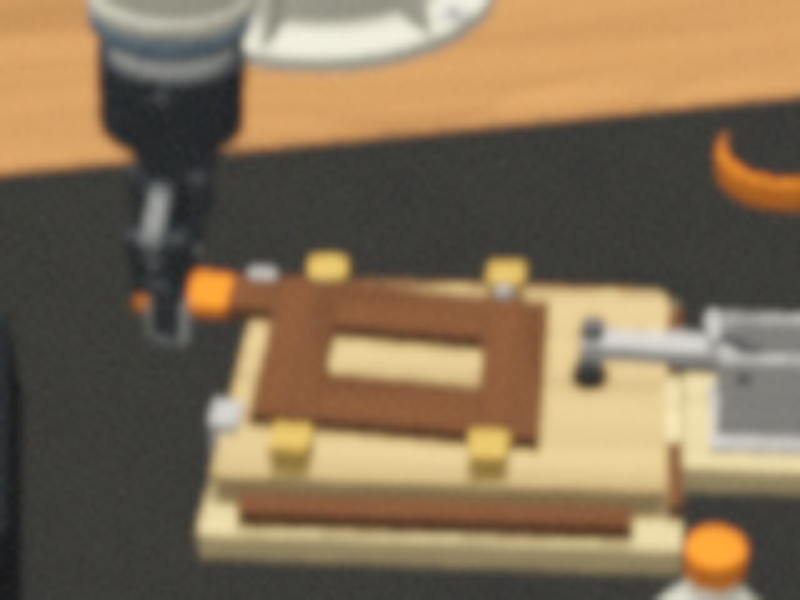

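The ear end of the plate (260,290) is raised and the far edge (540,370) is still seated. I'll tilt a little more and then lift.

```bash
python3 -m creep '[{"x":-0.3,"y":0,"z":-4.1,"rx":0,"ry":-0.02,"rz":0,"hand":20},{"x":-0.3,"y":0,"z":-4.1,"rx":0,"ry":-0.02,"rz":0,"hand":20},{"x":-0.3,"y":0,"z":-4.1,"rx":0,"ry":-0.02,"rz":0,"hand":20},{"x":-0.3,"y":0,"z":-4.1,"rx":0,"ry":-0.02,"rz":0,"hand":20},{"x":-0.7,"y":0,"z":-4,"rx":0,"ry":0,"rz":0,"hand":20},{"x":-0.7,"y":0,"z":-4,"rx":0,"ry":0,"rz":0,"hand":20},{"x":-0.7,"y":0,"z":-4,"rx":0,"ry":0,"rz":0,"hand":20},{"x":-0.7,"y":0,"z":-4,"rx":0,"ry":0,"rz":0,"hand":20},{"x":-1.7,"y":0,"z":-10,"rx":0,"ry":0,"rz":0,"hand":20},{"x":-1.7,"y":0,"z":-10,"rx":0,"ry":0,"rz":0,"hand":20},{"x":-3.4,"y":0,"z":-20,"rx":0,"ry":0,"rz":0,"hand":20},{"x":-3.4,"y":0,"z":-20,"rx":0,"ry":0,"rz":0,"hand":20},{"x":-3.4,"y":0,"z":-20,"rx":0,"ry":0,"rz":0,"hand":20},{"x":0,"y":0,"z":0,"rx":0,"ry":0,"rz":0,"hand":20}]' 120
python3 - <<'E'
from h import *
cv2.imwrite("pics/s5.png",cv2.resize(grab_frame("scene")[90:270,100:340][:,:,::-1],(800,600),interpolation=cv2.INTER_CUBIC))
# hood centre from top edges of the box in the top view
for u,v in((546,262),(546,343),(634,262),(635,343)): print(ray("top",u/1.5625,v/1.5625,55).round())
E
```

```text
clock: 12.52
eef_pos: [446.4, -138.6, 155.5]
tcp_rot: [3.138, 0.16, 1.331]
contact_force: [0.3, 0.2, -1.5]
opening: 0.32
grasp_force: 118.8
[ 615. -220.   55.]
[ 442. -215.   55.]
[ 615. -407.   55.]
[ 442. -401.   55.]
```

View pics/s5.png

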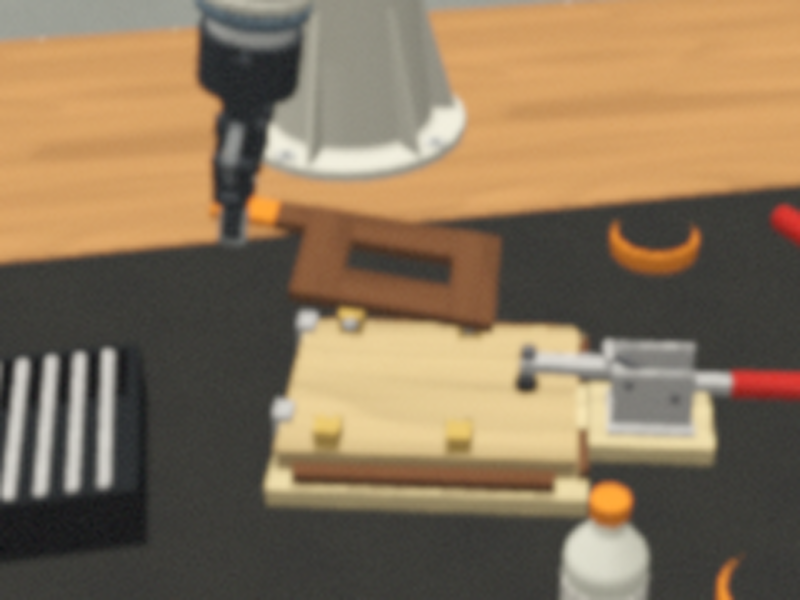

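The template is free, hanging from the ear (265,210). The blank and clamp are unchanged. I'll level the plate and carry it to the hood.

```bash
python3 -m creep '[{"x":0,"y":0,"z":0,"rx":0,"ry":0.04,"rz":0,"hand":20},{"x":0,"y":0,"z":0,"rx":0,"ry":0.04,"rz":0,"hand":20},{"x":0,"y":0,"z":0,"rx":0,"ry":0.04,"rz":0,"hand":20},{"x":0,"y":0,"z":0,"rx":0,"ry":0.04,"rz":0,"hand":20},{"x":-12,"y":3,"z":0,"rx":0,"ry":0,"rz":0,"hand":20},{"x":-23,"y":6.5,"z":0,"rx":0,"ry":0,"rz":0,"hand":20},{"x":-23,"y":6.5,"z":0,"rx":0,"ry":0,"rz":0,"hand":20},{"x":-23,"y":6.5,"z":0,"rx":0,"ry":0,"rz":0,"hand":20},{"x":-23,"y":6.5,"z":0,"rx":0,"ry":0,"rz":0,"hand":20},{"x":-23,"y":6.5,"z":0,"rx":0,"ry":0,"rz":0,"hand":20},{"x":-23,"y":6.5,"z":0,"rx":0,"ry":0,"rz":0,"hand":20},{"x":-23,"y":6.5,"z":0,"rx":0,"ry":0,"rz":0,"hand":20},{"x":-23,"y":6.5,"z":0,"rx":0,"ry":0,"rz":0,"hand":20},{"x":-23,"y":6.5,"z":0,"rx":0,"ry":0,"rz":0,"hand":20},{"x":-23,"y":6.5,"z":0,"rx":0,"ry":0,"rz":0,"hand":20},{"x":-23,"y":6.5,"z":3,"rx":0,"ry":0,"rz":0,"hand":20},{"x":-10,"y":3,"z":3,"rx":0,"ry":0,"rz":0,"hand":20},{"x":0,"y":0,"z":0,"rx":0,"ry":0,"rz":0,"hand":20},{"x":0,"y":0,"z":0,"rx":0,"ry":0,"rz":0,"hand":20},{"x":0,"y":0,"z":0,"rx":0,"ry":0,"rz":0,"hand":20}]' 120
python3 - <<'E'
from h import *
togo((456,-425,137),False)
a=cv2.resize(grab_frame("scene")[90:270,0:240],(400,300));b=cv2.resize(grab_frame("top")[130:280,270:470],(400,300))
cv2.imwrite("pics/s6.png",cv2.resize(np.hstack([a,b])[:,:,::-1],(800,300)))
E
```

```text
clock: 15.08
eef_pos: [455.5, -423.2, 147.8]
tcp_rot: [-3.141, -0.0, 1.332]
contact_force: [0.2, 0.4, -0.6]
opening: 0.328
grasp_force: 118.7
 t 15.075 tool [-1.6  1.  10.8] rpy [-3.141 -0.     1.332] jigpos [  35.2 -427.5  147.8] F [ 0.2  0.4 -0.6]
```

View pics/s6.png

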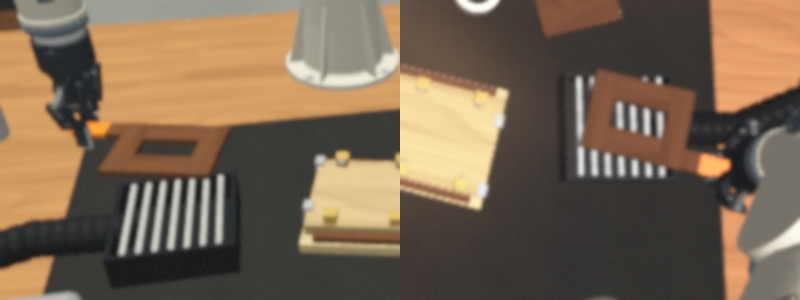

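The plate hangs level and clear above the hood, with its slot centre at crop pixel (640,118) in the top view. One quick check of the offset, then I'll hand in.

```bash
python3 - <<'E'
from h import *
m=ray("top",390,189,165);d=np.hypot(*(m[:2]-[528,-311]));print(m.round(),d)
if d<40: print(sign_off())
E
```

```text
[ 529. -313.  165.] 2.527658475380828
the job is handed in; nothing more can be done
None
```

The job is handed in: the clamp is closed on the blank, the template was peeled ear corner first, and it is held level about 110 mm above the grille, about 3 mm off its centre by my camera measurement; no verdict came back.

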